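# Close a tube box with the ratchet lid press

## Task

The box's lid is not yet home: press the thumb tab of the ratchet pawl at the back of the lid press right down so that the pawl swings clear of the teeth and stays clear, then push the raised arm down by its handle bar until its pad has pressed the lid fully home on the box. Nothing needs gripping: do not force the arm against the pawl or raise it, do not press the lid with the fingers, and do not lift or shift the box or the things around the press. Leave the arm down and the pawl clear, and take the hand away.

Things in the scene. Friction and masses are not known exactly. Their poses are not given: they have to be found in the camera images.
- press: Bench lid press, fixed to the bench: an aluminium base plate 150 x 320 x 15 mm, two upright white cheeks (up to 150 mm high) near one end carrying the arm's hinge and the pawl. Origin at the centre of the plate's underside, z up. Its -y axis points to the handle end, its +y axis to the end with the pawl's thumb tab. Everything of the mechanism lies about its x = 0 plane.
- hinge (a point): The arm's hinge axis (parallel to the press's x axis), 60 mm from the press's origin along its +y, 130 mm above the bench.
- handle (a point): Centre of the arm's handle: a black round bar 30 mm in diameter and 110 mm long, parallel to the press's x axis, across the end of the arm, 250 mm from the hinge axis. With the arm at angle a it lies 250 mm x cos(a) from the hinge towards the press's -y and 250 mm x sin(a) above the hinge. Nothing stands over it; it moves down along this arc when pushed from above.
- lever_arm (a joint): Angle of the arm above level, rad: it starts raised at about 0.63 to 0.70 and is 0 (level) when the lid is home; its stop lies at -0.03. A ratchet wheel at the hinge lets the arm down no lower than about 0.62 while the pawl is engaged. With the pawl clear the arm stays where it is left (stiff hinge): it needs about 1 to 4 N down on the handle, and about 5 N more from about 0.06 rad on, where its pad (a rubber bar under the arm, 130 mm from the hinge) meets the lid.
- tab (a point): Centre of the upper face of the pawl's thumb tab: a level steel plate 36 mm (along the press's x) x 30 mm x 6 mm, about 130 mm from the hinge along the press's +y and 103 mm above the bench, open from above. It tips away and goes down about 37 mm, moving about 10 mm outwards (+y), as the pawl is pressed fully clear.
- pawl (a joint): Angle of the pawl, rad: 0 = hooked over a tooth (start), 0.45 = fully clear, at its stop. Pressing the tab down makes it grow; it has no return spring and stays where it is left; it takes about 3 N on the tab. The teeth pass freely above 0.2. It turns about a pin 78 mm nearer the hinge than the tab's centre and 33 mm below the tab's upper face.
- lid (a joint): How far the lid has been pressed down, m: 0 at the start (standing 8 mm proud of home, with a gap under its rim), 0.008 fully home. It is stiff (10 N) and stays where it is left.
- lid_top (a point): Centre of the upper face of the white lid, 114 x 104 mm, 8 mm thick; 106 mm above the bench at the start, 98 mm when home.
- box_center (a point): Centre of the loose clear storage box (110 x 100 x 75 mm, with orange-capped tubes in it) that stands in a low nest on the press's base plate under the arm, 70 mm from the press's origin along its -y.
- media_bottle_mid (a point): Bystander: loose bottle with an orange cap, 68 mm in diameter, 150 mm tall; its centre.
- jar_mid (a point): Bystander: loose clear jar with a white cap, 60 mm in diameter, 75 mm tall; its centre.
- carton_mid (a point): Bystander: loose cardboard carton 65 x 110 x 55 mm; its centre.
There are look-alikes about, which are no part of the job. Leave any green look-alike of the part that bears lid alone.

How it is judged:
By the outcome, as a careful person would: the job done as asked, in the order asked, and still so for the second after the job is handed in, with the robot touching nothing.
It also fails if it takes over 54 s, if anything falls off the work surface, if the arm or the gripper's body presses on something with over 40 N, if the wrist force passes 120 N, or if a joint passes its speed limit or range.

## Robot

A 6-joint arm with a two-finger parallel gripper is mounted at the origin on the work surface. World frame = base frame: x ahead of the robot, y to its left, z up, the work surface at z = 0. Lengths are in m, angles in rad, forces in N, time in s.
With the tool pointing down it reaches from about 0.35 to 0.775 m from the base axis. Payload 5.5 kg.
Tool frame: the origin (TCP) lies between the finger pads; the fingertips stand 17 mm ahead of it and the grasp point (between the pads) lies 2 mm behind it (env.finger_overhang is the distance from the TCP to the fingertips, in m); z points along the fingers, y is the direction in which the jaws open and shut (so a half turn about z gives the same grasp; the last joint's range is limited). The gripper opens to 85 mm and grips with 20 to 120 N. Pads are 22 mm wide; open, the fingers measure 114 mm over their backs; the gripper's body (76 mm by 85 mm) begins 54 mm behind the grasp point. The pads swing forward as they close: fully open they stand 13 mm farther back than shut.
Start: joints at [1.048, 0.313, 0.046, 1.304, 0, 1.431], TCP at [0.215, 0.533, 0.248] pointing down, gripper open.
Joint ranges: [-2.76, 2.76], [-0.86, 1.69], [-1.03, 1.26], [-2.2, 2.34], [-1.47, 1.5], [-3.14, 3.14]. Speed limits (rad/s): [2.57, 2.57, 3.14, 3.14, 3.14, 3.14].

## Interface

Orientations are given as a unit quaternion [w, x, y, z].
In Python, from workcell import env gives the robot as it stands. The module is installed in compiled form; this text tells all that it offers.
- The arm moves only by the tool arm_command, never from a script. Its argument "moves" is a list of rows, each a list of 5 numbers: the closure, from 0 (fully open) to 1 (shut), then the shift along the tool's x, y, z in mm, then the turn about the tool's z in rad. In form: [[fingers, dx, dy, dz, turn], ...]. A call has 1 to 12 rows; each row is the pose to reach, as a shift and turn from the pose commanded when the call began, along the tool's axes at that moment; what a row does not reach only later rows make up. A row lasts 1/10 s, in which the tool goes at most 50 mm and 8.59 degrees, less where a joint would pass 70% of its speed; a pose out of reach is approached as far as the arm can. A call with a gripper value outside its range is refused whole. The fingers move at their own pace and stop on an object; "squeeze" is the grip in N (left out, the last holds). Time passes only in rows, so rows that repeat a pose let the fingers close. It gives the time, the measured TCP pose, the force and the opening at its end, in the units of the state.
- env.get_state(): the state, without advancing time (a new reading comes with each control period).
- env.read_camera(name): name is "scene" or "top" or "wrist"; returns (picture, depth): 400x640x3 uint8, blue, green, red; 400x640 float32, m along the optical axis (not along the pixel's ray), 0 where there is no reading.
- env.get_calibration(name): a dict with "fx", "fy", "cx", "cy" (pixels), "k1" (the pictures are not rectified: a ray, as slopes to the right and down, at radius r is drawn at 1 + k1 r^2 times it, then the intrinsics apply), "pose" (4x4, takes a point from camera to world coordinates). Camera axes: x right, y down, z forward; pixel columns grow to the right and rows downward; lengths in m; the calibration is good to about 2 mm. A picture is of the moment at which its call begins: read the wrist's pose just before it. get_calibration takes no time and is no camera call; for the wrist camera it gives the pose at the moment of the call.
- env.hand_in(): hands the job in, once; it reports no verdict.
The state is a dict: "clock": time; "joint_pos": joint angles; "qvel": joint speeds; "tau": joint torques, N m; "tcp_pos": TCP position; "orientation": TCP orientation; "wrist_force": force on the tool from outside, world axes, zero at the start; "ft_torque": the same for the moment, N m; "finger_gap": finger opening in m.
Only numpy, scipy, OpenCV 4.12 (cv2) and the standard library are available. Lean on these libraries where they do the work, as an engineer would, in place of code of your own. Each camera call takes 0.05 s, during which the arm holds its last target. There are 200 camera calls.

## Working session

There is one attempt and no reset: what is moved stays moved. The work goes in short steps, Python scripts to look and compute and a tool call to move; the robot and the scene stay as the last step left them, time stands still between calls to the robot, and variables do not carry over. Pictures are saved under pics/ and viewed, about 8 in all and at most 12, crops included, and the job is handed in when it is done.

Besides the shell and the picture viewer there is one more tool, called after ">>>" as a command line: name --pt "numbers of a row" for each row, then --argument value for the rest. arm_command: Moves the arm, as the interface text tells. Its arguments: {"type":"object","properties":{"moves":{"type":"array","items":{"type":"array","items":{"type":"number"}}},"squeeze":{"type":"number"}},"required":["moves"]}

```bash
mkdir -p pics; cat > h.py <<'E'
import numpy as np, cv2
from workcell import env
def snap(n):
    c=env.get_calibration(n); p,d=env.read_camera(n); np.savez('%s.npz'%n,p=p,d=d,**{k:c[k] for k in c}); return p,d,c
def load(n):
    z=np.load('%s.npz'%n); return z['p'],z['d'],z
def w(c,d,u,v,z=None):
    K=np.array([[c['fx'],0,c['cx']],[0,c['fy'],c['cy']],[0,0,1.]],float)
    s=cv2.undistortPoints(np.array([[[u,v]]],float),K,np.array([float(c['k1']),0,0,0]))[0,0]
    r=np.array([*s,1.]);P=np.array(c['pose'])
    if z is None:
        a=d[int(v)-1:int(v)+2,int(u)-1:int(u)+2]; t=np.median(a[a>0]) if (a>0).any() else np.nan
    else: t=(z-P[2,3])/(P[:3,:3]@r)[2]
    return P[:3,:3]@(r*t)+P[:3,3]
E
python3 - <<'E'
from h import *
for n in('scene','top'):
    p,d,c=snap(n); cv2.imwrite('pics/%s0.png'%n,p); print(n,np.round(c['pose'],3).tolist())
s=env.get_state();print(s['clock'],s['tcp_pos'],s['orientation'],s['finger_gap'])
E
```

```text
scene [[-0.687, 0.544, -0.481, 1.057], [0.726, 0.521, -0.449, 0.433], [0.006, -0.658, -0.753, 0.885], [0.0, 0.0, 0.0, 1.0]]
top [[0.132, -0.969, 0.211, 0.344], [-0.991, -0.129, 0.028, -0.051], [0.0, -0.213, -0.977, 1.218], [0.0, 0.0, 0.0, 1.0]]
0.1 [0.2145532  0.53300946 0.24750293] [-2.64941438e-04  1.90226384e-01  9.81739905e-01 -7.81390396e-04] 0.08534491480371253
```

View pics/scene0.png

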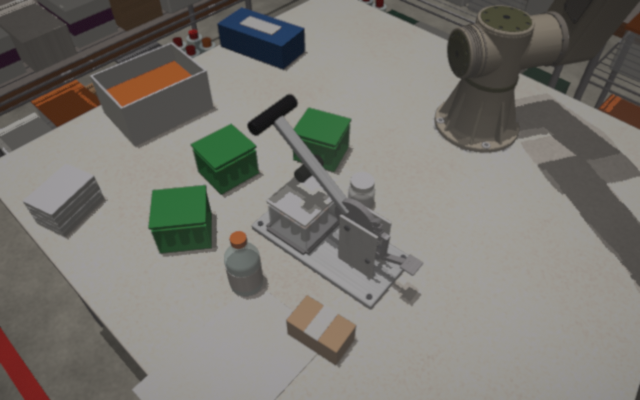

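View pics/top0.png

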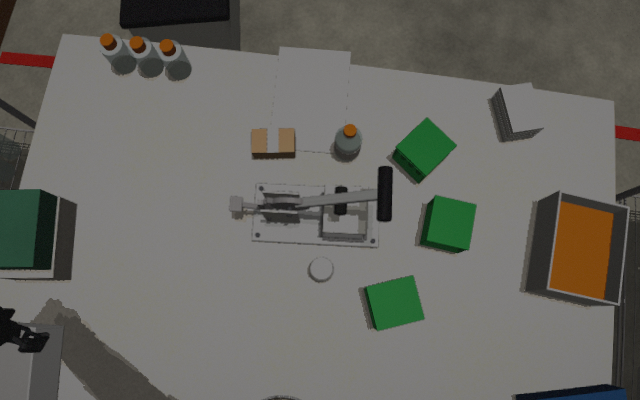

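The scene view shows the handle at about (273,114), the tab at about (411,263) and the bottle at (243,268). In the top view the tab is at (236,204), the handle at (385,194) and the plate spans (253–381, 184–246). Next I'll enlarge the top view.

```bash
python3 - <<'E'
from h import *
p,d,c=load('top')
cv2.imwrite('pics/topc.png',cv2.resize(p[150:290,220:420],None,fx=4,fy=4,interpolation=cv2.INTER_CUBIC))
for n,(u,v) in dict(tab=(236,204),handle=(385,194),hN=(385,172),hS=(385,216),jar=(321,269),bot=(350,131)).items(): print(n,w(c,d,u,v).round(4))
print('tabz',w(c,d,236,204,.103))
p,d,c=load('scene')
for n,(u,v) in dict(tab=(411,263),handle=(273,114),jar=(362,182),bot=(238,239),cart=(322,320)).items(): print(n,w(c,d,u,v).round(4))
E
```

```text
tab [0.5469 0.1789 0.101 ]
handle [ 0.5697 -0.1476  0.2965]
hN [ 0.6142 -0.143   0.2963]
hS [ 0.5263 -0.1523  0.2955]
jar [ 0.4241 -0.0405  0.0735]
bot [ 0.7456 -0.0663  0.149 ]
tabz [0.54652657 0.17844098 0.103     ]
tab [0.5451 0.1806 0.0994]
handle [ 0.5807 -0.1355  0.2914]
jar [ 0.4307 -0.0341  0.0738]
bot [ 0.7499 -0.0591  0.1494]
cart [0.7255 0.1255 0.0546]
```

View pics/topc.png

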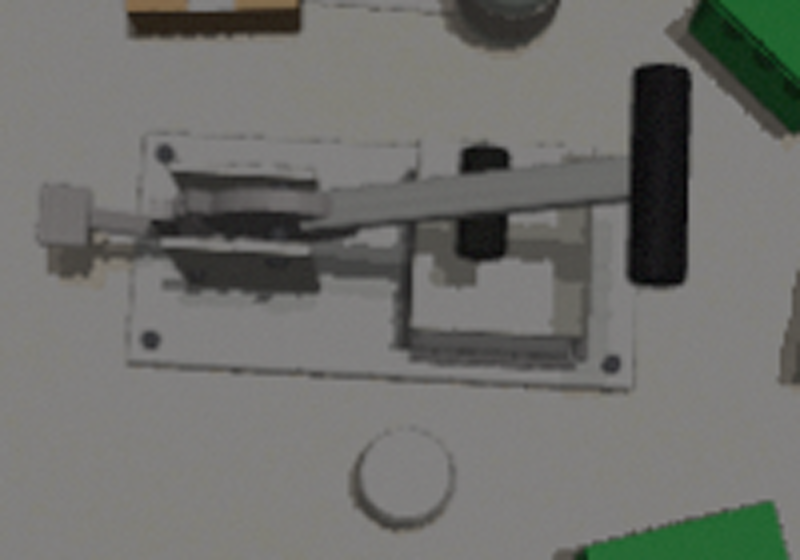

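The crop shows the tab centre at (65,215), the handle bar centred at (659,175) and running from y=65 to 285, and plate screws at (165,153), (150,340) and (612,363). I'll fit the press pose from these.

```bash
cat >> h.py <<'E'
from scipy.spatial.transform import Rotation as R
def plan(target,s=None):
    s=s or env.get_state(); q=s['orientation']; M=R.from_quat([q[1],q[2],q[3],q[0]]).as_matrix()
    return (M.T@(np.array(target)-s['tcp_pos'])*1000).round(1), M
E
python3 - <<'E'
from h import *
p,d,c=load('top')
f=lambda x,y,z=None:w(c,d,220+x/4,150+y/4,z)
a,b,e=[f(*q,.015) for q in((165,153),(150,340),(612,363))]
print(a,b,e,'yaw from x side',np.arctan2(*(a-b)[[1,0]]),'from y side',np.arctan2(-(b-e)[0],(b-e)[1]))
print('mid a,e = plate centre?',(a+e)/2, np.linalg.norm(a-b),np.linalg.norm(b-e))
h=f(659,175,.2965); t=f(65,215,.103); print('h',h,'t',t, 'yaw',np.arctan2(-(t-h)[0],(t-h)[1]))
hn,hs=f(661,65,.29),f(657,285,.29);print(hn,hs,np.linalg.norm(hn-hs))
y=.085
for ya in(.07,.085):
  Y=np.array([-np.sin(ya),np.cos(ya)]);print('tab pred',(a+e)[:2]/2+.19*Y,'handle pred',(a+e)[:2]/2+(.06-.199)*Y)
print(plan([.5455,.184,.2]))
E
```

```text
[0.61177698 0.13898863 0.015     ] [0.49118111 0.12935607 0.015     ] [ 0.51505192 -0.15992226  0.015     ] yaw from x side 0.07970547402311065 from y side 0.08233193102659624
mid a,e = plate centre? [ 0.56341445 -0.01046681  0.015     ] 0.12097995068888015 0.2902615495628477
h [ 0.5701385  -0.14704907  0.2965    ] t [0.5472004  0.17795358 0.103     ] yaw 0.07046136450268431
[ 0.62800602 -0.14291582  0.29      ] [ 0.51687362 -0.15249901  0.29      ] 0.11154482433697474
tab pred [0.55012531 0.17906788] handle pred [ 0.5731365 -0.1491264]
tab pred [0.54728389 0.17884723] handle pred [ 0.57521523 -0.14896498]
(array([-437.4, -200.1,   47.7]), array([[-9.27627705e-01,  3.73505251e-01, -8.17489305e-04],
       [ 3.73506079e-01,  9.27626624e-01, -1.43344656e-03],
       [ 2.22925026e-04, -1.63504197e-03, -9.99998638e-01]]))
```

>>> arm_command --pt "1 -20 -10 0 0.05" --pt "1 -60 -27 0 0.15" --pt "1 -100 -45 0 0.26" --pt "1 -140 -63 0 0.37" --pt "1 -185 -83 0 0.48" --pt "1 -230 -104 0 0.6" --pt "1 -275 -124 0 0.72" --pt "1 -320 -144 0 0.84" --pt "1 -365 -164 0 0.96" --pt "1 -405 -182 0 1.07" --pt "1 -437 -197 20 1.108" --pt "1 -437 -197 60 1.108" --squeeze 20

```text
clock: 1.3
tcp_pos: [0.552, 0.1843, 0.19]
orientation: [0.003, 0.681, 0.733, 0.003]
wrist_force: [1.0, 0.5, 0.0]
finger_gap: 0.0
```

>>> arm_command --pt "1 0 0 0 0" --pt "1 0 0 0 0"

```text
clock: 1.5
tcp_pos: [0.5455, 0.1873, 0.1877]
orientation: [-0.001, 0.678, 0.735, -0.001]
wrist_force: [0.3, 0.2, 0.5]
finger_gap: -0.0
```

```bash
python3 - <<'E'
from h import *
p,d,c=snap('top'); q,_,_=snap('scene'); x,_,_=snap('wrist')
o=np.hstack([cv2.resize(p[120:280,190:350],(400,400)),cv2.resize(q[150:310,310:470],(400,400))])
cv2.imwrite('pics/a1.png',o)
s=env.get_state();print(s);print(plan([.5465,.187,.135]))
E
```

```text
{'clock': 1.65, 'joint_pos': array([ 1.92795479e-01,  3.40082760e-01, -5.88369589e-02,  1.16855992e+00,
        1.21995664e-04,  1.68228648e+00]), 'qvel': array([ 2.08378596e-03, -6.94211124e-03, -5.14491138e-04, -5.35143627e-03,
       -4.09505310e-06,  3.41890123e-04]), 'tau': array([-3.06913890e-01, -4.78430414e+01,  2.85383517e+01,  2.64231727e-02,
       -1.14053430e-02,  1.98424164e-04]), 'tcp_pos': array([0.54734455, 0.18839814, 0.1904814 ]), 'orientation': array([0.00093219, 0.6777837 , 0.73525948, 0.0013729 ]), 'wrist_force': array([ 0.50300774,  0.26516727, -0.09296949]), 'ft_torque': array([0.01920877, 0.03305782, 0.02389087]), 'finger_gap': -0.00022697150672044947}
(array([-1.4, -1.1, 55.5]), array([[-8.12167668e-02,  9.96691222e-01,  3.23185543e-03],
       [ 9.96696341e-01,  8.12147350e-02,  7.55222333e-04],
       [ 4.90249187e-04,  3.28251520e-03, -9.99994492e-01]]))
```

View pics/a1.png

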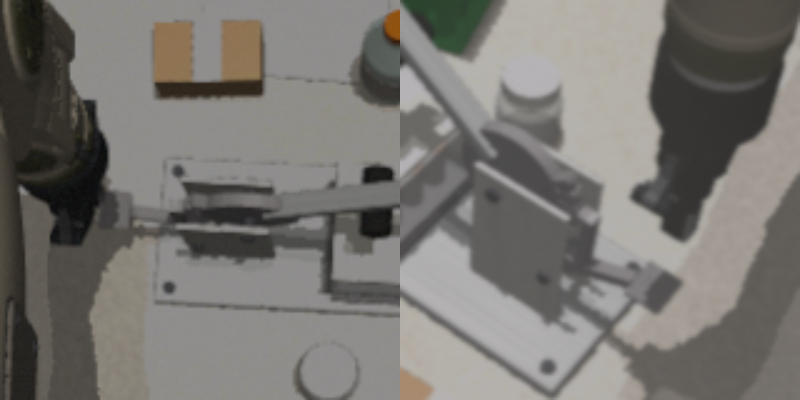

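>>> arm_command --pt "1 0 -1 25 0" --pt "1 0 -1 50 0" --pt "1 0 -1 60 0" --pt "1 0 -1 66 0" --pt "1 0 -1 70 0" --pt "1 0 -1 74 0" --pt "1 0 -1 78 0" --pt "1 0 -1 82 0"

```text
clock: 2.45
tcp_pos: [0.5465, 0.188, 0.1072]
orientation: [0.0, 0.678, 0.735, 0.001]
wrist_force: [0.1, 3.5, 3.0]
finger_gap: 0.0002
```

>>> arm_command --pt "1 1 0 4 0" --pt "1 1 0 8 0" --pt "1 2 0 12 0" --pt "1 2 0 15 0" --pt "1 2 0 17 0" --pt "1 2 0 17 0"

```text
clock: 3.05
tcp_pos: [0.5452, 0.1891, 0.0888]
orientation: [-0.0, 0.678, 0.735, -0.0]
wrist_force: [1.3, 0.1, 0.7]
finger_gap: -0.0001
```

>>> arm_command --pt "1 0 0 2 0" --pt "1 0 0 3 0" --pt "1 0 0 4 0"

```text
clock: 3.35
tcp_pos: [0.5452, 0.1891, 0.0852]
orientation: [-0.0, 0.678, 0.735, -0.0]
wrist_force: [0.2, 1.1, 4.7]
finger_gap: -0.0001
```

>>> arm_command --pt "1 0 0 1 0" --pt "1 0 0 2 0"

```text
clock: 3.55
tcp_pos: [0.5454, 0.1892, 0.0846]
orientation: [0.0, 0.678, 0.735, 0.0]
wrist_force: [-3.3, 0.2, 15.8]
finger_gap: -0.0002
```

The force rises to 16 N with almost no travel, so the pawl is at its stop. I'll raise the hand and check.

>>> arm_command --pt "1 1 0 -20 0" --pt "1 1 0 -60 0" --pt "1 1 0 -105 0" --pt "1 1 0 -150 0" --pt "1 1 0 -195 0" --pt "1 1 0 -240 0" --pt "1 1 0 -275 0" --pt "1 -20 0 -278 0" --pt "1 -60 0 -278 0" --pt "1 -105 0 -278 0" --pt "1 -150 0 -278 0" --pt "1 -150 0 -278 0"

```text
clock: 4.75
tcp_pos: [0.5573, 0.0348, 0.3604]
orientation: [-0.0, 0.681, 0.733, -0.001]
wrist_force: [0.0, 0.4, -0.1]
finger_gap: 0.0001
```

```bash
python3 - <<'E'
from h import *
q,d,c=snap('scene')
cv2.imwrite('pics/a2.png',cv2.resize(q[80:310,220:470],None,fx=2.4,fy=2.4))
s=env.get_state();print(s['clock'],s['tcp_pos'],plan([.573,-.150,.36])[0])
E
```

```text
4.8 [0.5570969  0.03706734 0.36049947] [-187.7    1.8    0.5]
```

View pics/a2.png

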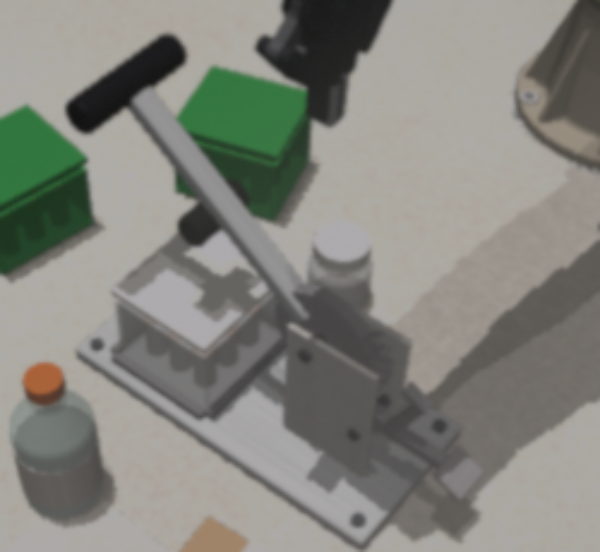

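The tab is now down, at crop (455,480), and the hand is clear. The arm is still raised, with the handle at (125,80). Next I'll go over the handle.

>>> arm_command --pt "1 -40 1 0 0" --pt "1 -85 1 0 0" --pt "1 -130 2 0 0" --pt "1 -170 2 0 0" --pt "1 -188 2 0 0" --pt "1 -188 2 0 0" --pt "1 -188 2 20 0" --pt "1 -188 2 35 0" --pt "1 -188 2 35 0"

```text
clock: 5.7
tcp_pos: [0.5735, -0.145, 0.3241]
orientation: [-0.002, 0.677, 0.736, -0.001]
wrist_force: [-0.3, 0.5, -0.7]
finger_gap: 0.0001
```

```bash
python3 - <<'E'
from h import *
q,d,c=snap('scene')
cv2.imwrite('pics/a3.png',cv2.resize(q[40:240,200:400],None,fx=2.5,fy=2.5))
s=env.get_state();print(s['clock'],s['tcp_pos'],s['wrist_force'],plan([.573,-.150,.313])[0])
E
```

```text
5.75 [ 0.57384207 -0.14529717  0.32553195] [ 0.2910386   0.01658513 -0.94717146] [-4.6 -1.2 12.5]
```

View pics/a3.png

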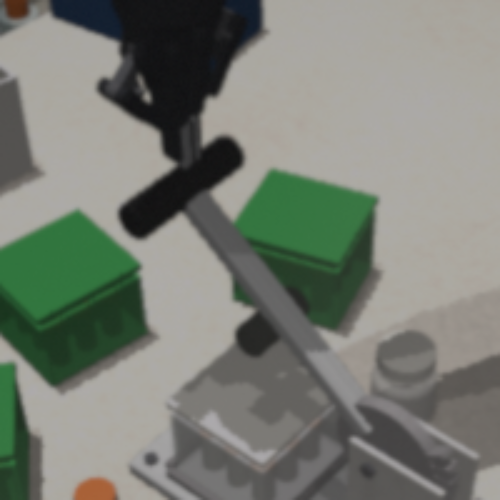

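The fingertips are just above the middle of the bar, at (185,165). I'll push down along the arc.

>>> arm_command --pt "1 -4 0 6 0" --pt "1 -5 0 12 0" --pt "1 -8 0 18 0" --pt "1 -13 0 25 0" --pt "1 -18 0 32 0" --pt "1 -22 0 40 0" --pt "1 -27 0 48 0" --pt "1 -31 0 56 0" --pt "1 -35 0 65 0" --pt "1 -38 0 73 0" --pt "1 -40 0 80 0"

```text
clock: 6.85
tcp_pos: [0.5773, -0.1873, 0.2451]
orientation: [-0.001, 0.678, 0.735, -0.0]
wrist_force: [-0.5, -0.9, 2.8]
finger_gap: -0.0001
```

>>> arm_command --pt "1 -3 0 8 0" --pt "1 -5 0 16 0" --pt "1 -7 0 24 0" --pt "1 -9 0 32 0" --pt "1 -11 0 40 0" --pt "1 -12 0 48 0" --pt "1 -13 0 55 0" --pt "1 -13 0 61 0" --pt "1 -14 0 66 0" --pt "1 -14 0 70 0" --pt "1 -14 0 74 0" --pt "1 -14 0 78 0"

```text
clock: 8.05
tcp_pos: [0.5788, -0.2018, 0.1692]
orientation: [0.001, 0.678, 0.735, -0.0]
wrist_force: [-2.3, -2.4, 6.8]
finger_gap: -0.0001
```

>>> arm_command --pt "1 0 0 2 0" --pt "1 0 0 4 0" --pt "1 0 0 5 0" --pt "1 0 0 5 0"

```text
clock: 8.45
tcp_pos: [0.5788, -0.2021, 0.1643]
orientation: [0.001, 0.678, 0.735, -0.001]
wrist_force: [-2.6, -2.8, 4.5]
finger_gap: -0.0003
```

>>> arm_command --pt "1 0 0 1 0" --pt "1 0 0 2 0" --pt "1 0 0 3 0"

```text
clock: 8.75
tcp_pos: [0.5789, -0.2023, 0.1617]
orientation: [0.001, 0.678, 0.735, -0.001]
wrist_force: [-4.6, -2.7, 12.1]
finger_gap: 0.0003
```

>>> arm_command --pt "1 0 0 1 0" --pt "1 0 0 2 0"

```text
clock: 8.95
tcp_pos: [0.5789, -0.2024, 0.1612]
orientation: [0.002, 0.678, 0.735, -0.0]
wrist_force: [-6.6, -2.1, 19.6]
finger_gap: -0.0006
```

>>> arm_command --pt "1 0 0 1 0" --pt "1 0 0 1 0"

```text
clock: 9.15
tcp_pos: [0.5789, -0.2023, 0.1611]
orientation: [0.002, 0.678, 0.735, -0.0]
wrist_force: [-6.8, -2.2, 20.0]
finger_gap: 0.0001
```

>>> arm_command --pt "1 0 0 -10 0" --pt "1 0 0 -40 0" --pt "1 0 0 -85 0" --pt "1 0 0 -130 0" --pt "1 0 0 -170 0" --pt "1 30 -40 -190 0" --pt "1 60 -80 -190 0" --pt "1 90 -110 -190 0" --pt "1 120 -130 -190 0" --pt "1 160 -130 -190 0" --pt "1 200 -130 -190 0" --pt "1 230 -130 -190 0"

```text
clock: 10.35
tcp_pos: [0.4298, 0.0197, 0.3474]
orientation: [-0.0, 0.678, 0.735, 0.0]
wrist_force: [0.4, -0.4, -0.2]
finger_gap: 0.0002
```

>>> arm_command --pt "1 45 0 0 0" --pt "1 90 0 0 0" --pt "1 135 0 0 0" --pt "1 180 0 0 0" --pt "1 180 0 0 0" --pt "1 180 0 0 0"

```text
clock: 10.95
tcp_pos: [0.4157, 0.1983, 0.3469]
orientation: [-0.0, 0.677, 0.736, -0.0]
wrist_force: [0.2, -0.5, 0.5]
finger_gap: -0.0002
```

```bash
python3 - <<'E'
from h import *
q,d,c=snap('scene');p,dt,ct=snap('top')
cv2.imwrite('pics/a4.png',np.hstack([cv2.resize(q[100:310,220:450],(438,400)),cv2.resize(p[140:290,220:420],(360,270)).__class__(0) if 0 else cv2.copyMakeBorder(cv2.resize(p[140:290,220:420],(360,270)),0,130,0,0,0)]))
s=env.get_state();print(s['clock'],s['tcp_pos'],s['wrist_force'])
# expected points: handle top, lid, tab, bottle etc, via depth at projected points
def proj(c,P):
    M=np.linalg.inv(c['pose']);K=np.array([[c['fx'],0,c['cx']],[0,c['fy'],c['cy']],[0,0,1.]])
    return cv2.projectPoints(np.array([P],float),cv2.Rodrigues(M[:3,:3])[0],M[:3,3],K,np.array([c['k1'],0,0,0.]))[0][0,0]
X=np.array([np.cos(.08),np.sin(.08),0]);Y=np.array([-np.sin(.08),np.cos(.08),0]);O=np.array([.5625,-.0105,0])
for n,P in dict(handle=O-.19*Y+[0,0,.145],lidL=O-.07*Y+.042*X+[0,0,.098],lidR=O-.07*Y-.042*X+[0,0,.098],lidR2=O-.095*Y-.045*X+[0,0,.098],lidL2=O-.045*Y+.042*X+[0,0,.098],tab=O+.1966*Y+[0,0,.066]).items():
    for nm,cc,dd in(('s',c,d),('t',ct,dt)):
        u,v=proj(cc,P);print(n,nm,P.round(3),(round(u),round(v)),w(cc,dd,u,v).round(4))
E
```

```text
11.05 [0.41626215 0.19663856 0.34711026] [-0.1241671   0.30312963  0.81014964]
handle s [ 0.578 -0.2    0.145] (257, 155) [ 0.5755 -0.2028  0.1416]
handle t [ 0.578 -0.2    0.145] (400, 208) [ 0.5781 -0.2001  0.1433]
lidL s [ 0.61  -0.077  0.098] (288, 210) [ 0.6088 -0.0782  0.096 ]
lidL t [ 0.61  -0.077  0.098] (346, 192) [ 0.6097 -0.0769  0.099 ]
lidR s [ 0.526 -0.084  0.098] (315, 186) [ 0.541  -0.0692  0.1199]
lidR t [ 0.526 -0.084  0.098] (345, 227) [ 0.5266 -0.0837  0.0956]
lidR2 s [ 0.525 -0.109  0.098] (307, 180) [ 0.5239 -0.1101  0.0961]
lidR2 t [ 0.525 -0.109  0.098] (356, 229) [ 0.5253 -0.1088  0.0977]
lidL2 s [ 0.608 -0.052  0.098] (298, 216) [ 0.6065 -0.0536  0.0954]
lidL2 t [ 0.608 -0.052  0.098] (336, 192) [ 0.6081 -0.052   0.0974]
tab s [0.547 0.185 0.066] (410, 275) [0.547  0.1856 0.0663]
tab t [0.547 0.185 0.066] (236, 207) [0.5471 0.1859 0.0641]
```

View pics/a4.png

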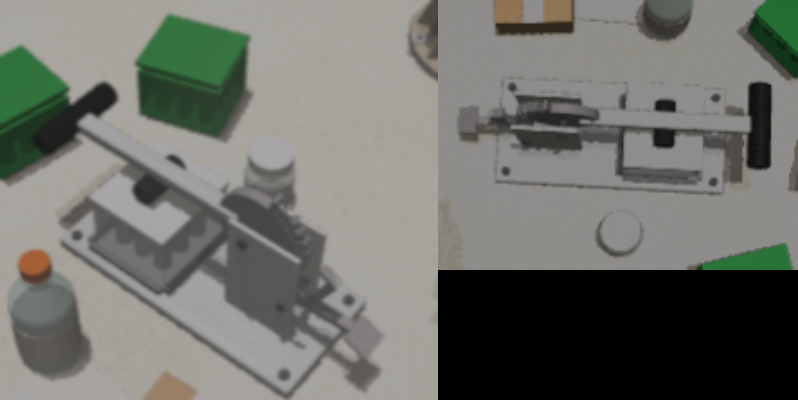

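The arm is level with its handle at (75,118) in the left view, the tab is down at (363,335), and the lid sits flush. Depth puts the lid top at about 97 mm, the handle top at about 143 mm and the tab at about 65 mm. These match the values for home, level and clear.

```bash
python3 -c "
from h import *
env.hand_in()"
```

```text
the job is handed in; nothing more can be done
```

The lid is pressed home, the arm is down, the pawl is clear and the hand is away; the job was handed in at about 11 s.

I pressed the tab with shut fingers until it met its stop (16 N with almost no further travel). I then pushed the handle down along its arc until it met firm resistance at 20 N.

| Last check (depth cameras) | Measured | Expected |
|---|---|---|
| Lid top | 95–99 mm | 98 mm (home) |
| Handle top | 142–143 mm | 145 mm (level) |
| Tab centre | 64–66 mm | 66 mm (clear) |

- **Disagreement:** one lid sample in the scene view read 120 mm. I take it to be the press arm crossing the line of sight, because the top view read 96 mm at the same point.
- **Surroundings:** in the last pictures the bottle, jar, carton and green boxes look to be where they were. I judged that by eye and did not measure it.

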